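# Zero the bench scale through its key guard

### The arm

A 6-joint arm with a two-finger parallel gripper is mounted at the origin on a cart in front of the work surface, level with it; the furniture and walls round the work are solid. World frame = base frame: x ahead of the robot, y to its left, z up, the work surface at z = 0. Lengths are in m, angles in rad, forces in N, time in s.
With the tool pointing down it reaches from about 0.35 to 0.775 m from the base axis. Payload 5.5 kg.
Tool frame: the origin (TCP) lies at the very end of the fingers, on their centre line; the grasp point (between the pads) lies 19 mm behind it; z points along the fingers, y is the line along which they close (so a half turn about z gives the same grasp; the last joint's range is limited). The gripper opens to 85 mm and grips with 20 to 120 N. Pads are 22 mm wide; open, the fingers measure 114 mm over their backs; the gripper's body (76 mm by 85 mm) begins 54 mm behind the grasp point. The pads swing forward as they close: fully open they stand 13 mm farther back than shut.
Start: joints at [1.027, 0.313, 0.046, 1.304, 0, 1.431], TCP at [0.226, 0.529, 0.231] pointing down, gripper open.
Joint ranges: [-2.76, 2.76], [-0.86, 1.69], [-1.03, 1.26], [-2.2, 2.34], [-1.47, 1.5], [-3.14, 3.14]. Speed limits (rad/s): [2.57, 2.57, 3.14, 3.14, 3.14, 3.14].

### API

Orientations are given as a unit quaternion [w, x, y, z].
In Python, from workcell import env, cams, ticket, spotter gives the robot as it stands.
- The arm moves only by the tool jog_arm, never from a script. Its argument "increments" is a list that holds one entry, the list of rows, each a list of 7 numbers: the shift along the tool's x, y, z in units of 0.25 m (1.0 is 0.25 m), then the turn, a rotation vector about the tool's x, y, z in units of 180 degrees (1.0 is 180 degrees), then the closure in counts, from 0 (fully open) to 255 (shut). A call has 1 to 20 rows; each row shifts and turns the commanded pose from where the row before left it, along the tool's axes as they then stand; what a row does not reach is not made up. A row lasts 1/10 s, in which the tool goes at most 50 mm and 8.59 degrees, less where a joint would pass 70% of its speed; a pose out of reach is approached as far as the arm can. A call with a number of a shift or a turn outside -1 to 1 is refused whole. A call with a gripper value outside its range is refused whole. The fingers move at their own pace and stop on an object; "force" is the grip in N (left out, the last holds). Time passes only in rows, so rows that do not move let the fingers close. It gives the time, the measured TCP pose, the force, the opening and the grip force at its end, in the units of the state.
- env.get_state(): the state, without advancing time (a new reading comes with each control period).
- cams.read_camera(name): name is "scene" or "side" or "wrist"; returns a dict with "pixels" (384x512x3 uint8, red, green, blue), "fx", "fy", "cx", "cy" (pixels), "xyz" and "attitude" of the camera in the world; the wrist camera has in their place "mount" (4x4, takes a point from camera to tool coordinates, whose origin is the TCP and whose axes are the flange's). Camera axes: x right, y down, z forward; pixel columns grow to the right and rows downward; lengths in m; the calibration is good to about 2 mm. A picture is of the moment at which its call begins: read the wrist's pose just before it. There is no depth.
- ticket.hand_in(): hands the job in; it is judged then, once.
Trained networks look in the newest picture that a camera, given by its name, has taken for a name from the list of things; names that differ only in an ending like _2 or _b are one class to them, and where a whole thing is asked for, a point or a joint stands for the part that bears it (a point fixed in the world has none). Each returns a list of dicts, best first, with "conf" (0 to 1); they miss things now and then, are a little off and sometimes report something else, mostly with a low value. They report only what shows in the picture. A call takes as long as a camera call. They do not tell look-alikes from the thing itself.
- spotter.find_in(target, camera): "uv" ([column, row] in pixels, amid what is visible of it).
- spotter.cut_out(target, camera): "region" (384x512 bool, what is visible of it) and "uv" ([column, row] in pixels, amid what is visible of it).
- spotter.landmark_of(target, camera): "uv" ([column, row] in pixels: a listed point, or the origin of a listed thing).
The state is a dict: "clock": time; "joint_pos": joint angles; "qvel": joint speeds; "tau": joint torques, N m; "tcp_pos": TCP position; "orientation": TCP orientation; "wrist_force": force on the tool from outside, world axes, zero at the start; "ft_torque": the same for the moment, N m; "finger_gap": finger opening in m; "grip_force": force on a finger pad.
Only numpy, scipy, OpenCV 4.12 (cv2) and the standard library are available. Lean on these libraries where they do the work, as an engineer would, in place of code of your own. Each camera call takes 0.05 s, during which the arm holds its last target. There are 200 camera calls.

### The job

Zero the bench scale with the powder cup standing on its pan: with a fingertip push the sliding key guard all the way to the left, so that its window lies over the sunken zero key in the round well, then press that key right down, keep it down for a full second and let it come up. Then push the guard all the way back to the right, so that the zero key is covered again. Do not press the units key in the square well, and leave the cup on the pan and the jar and tape roll beside the scale standing where they are.

Things in the scene. Friction and masses are not known exactly. Their poses are not given: they have to be found in the camera images.
- scale: Grey bench scale, 206 mm deep (x), 242 mm wide (y), fixed. Origin: centre of its underside, on the bench; +x to its back, +y to its left seen from the robot. At the back a round steel pan, 40 mm above the bench, and a black display. Along the front a lane for the guard, centre line at local x = -62 mm; its deck, 36 mm above the bench, has two wells at local y = +29 (round) and -29 mm (square).
- guard_window (a point): Centre of the window in the key guard, at its top face, 50 mm above the bench; axes as the scale's. The guard is an aluminium slide 168 mm long (y), 67 wide, 13 thick, just above the deck, level with the rails beside it. The window goes right through: 54 mm along y, 50 along x. A fingertip in it pushes the guard by the window's end wall; below lies the deck or a well.
- guard (a joint): Position of the guard, m: 0 = fully right, the window over the square well and the round well covered; 0.058 = fully left, the window over the round well. Grows along the scale's +y. Friction about 1.5 N, no spring; it stays where it is left.
- zero_key_top (a point): Centre of the top of the zero key, a round white key 32 mm across in the middle of the round well, which is 46 mm across and open at the top. At rest its top is 24 mm above the bench, 12 mm below the deck and 26 mm below the guard's top.
- zero_key (a joint): Travel of the zero key, m: 0 = up, 0.006 = fully down. A spring pushes it up: about 1.2 N at rest, 3.6 N fully down.
- units_key_top (a point): Centre of the top of the units key in the middle of the square well (46 by 46 mm); same size, height and colour as the zero key. Not to be pressed.
- units_key (a joint): Travel of the units key, m: 0 = up, 0.006 = fully down; same spring.
- cup_centre (a point): Centre, half-way up, of the loose powder cup that stands on the pan: 54 mm across, 36 mm high, z up. Its rim is 76 mm above the bench.
- jar_centre (a point): Centre, half-way up, of a loose jar beside the scale on its right: 60 mm across, 46 mm high, z up.
- tape_centre (a point): Centre, half-way up, of a loose roll of tape lying beside the scale on its right: 70 mm across, 19 mm high, z up.
There are look-alikes about, which are no part of the job. Leave any brown, orange or purple look-alike of the part that bears cup_centre alone.

How it is judged:
On the way, in this order (a step that is already met when the one before it is completed fails the run):
1. the guard is pushed fully left, the zero key uncovered (value of joint guard above 0.053 m), for 0.1 s.
2. the zero key is held right down for a second (value of joint zero_key above 0.0042 m), for 0.9 s.
3. the zero key is up and the guard is pushed back fully right (value of joint zero_key below 0.001 m and value of joint guard below 0.006 m), for 0.1 s.
At the end, for the whole second after the job is handed in: The zero key was held down (over 4.2 of 6 mm) for 0.9 s with the guard pushed left to within 5 mm of its stop beforehand; at the end the guard is within 6 mm of its right stop, both keys are up, the cup stands upright on the pan, and cup, jar and tape lie within 15 mm of where they were (all of step 3 and value of joint units_key below 0.001 m and z of cup_centre in the frame of scale between 0.053 and 0.063 m and angle between cup_centre's own z axis and vertical below 0.1 rad and distance of each of cup_centre, jar_centre, tape_centre from where it was at the start of the episode below 0.015 m); the robot touches nothing.
It fails at once if the units key in the square well is pressed (value of joint units_key above 0.003 m).
It fails at once if the cup is lifted, tipped or pushed from its place (distance of cup_centre from where it was at the start of the episode above 0.015 m or angle between cup_centre's own z axis and vertical above 0.3 rad).
It fails at once if the jar is lifted or pushed from its place (distance of jar_centre from where it was at the start of the episode above 0.015 m).
It fails at once if the tape is lifted or pushed from its place (distance of tape_centre from where it was at the start of the episode above 0.015 m).
It also fails if it takes over 45 s, if anything falls off the work surface, if the arm or the gripper's body presses on something with over 40 N, if the wrist force passes 120 N, or if a joint passes its speed limit or range.

## Working session

There is one attempt and no reset: what is moved stays moved. The work goes in short steps, Python scripts to look and compute and a tool call to move; the robot and the scene stay as the last step left them, time stands still between calls to the robot, and variables do not carry over. Pictures are saved under pics/ and viewed, at most 10 in all, crops included, and the job is handed in when it is done.

Besides the shell and the picture viewer there is one more tool, called by a JSON object that holds its "method" and its "body". jog_arm: Moves the arm, as the interface text tells. Shifts and turns lie within -1 to 1; 1 stands for 0.25 m of shift or 180 degrees of turn. Its arguments: {"type":"object","properties":{"increments":{"type":"array"},"force":{"type":"number"}},"required":["increments"]}

```bash
mkdir -p pics
cat > h.py <<'E'
import numpy as np, cv2
from scipy.spatial.transform import Rotation as R
from workcell import env, cams, ticket, spotter
def q2R(q): return R.from_quat([q[1],q[2],q[3],q[0]]).as_matrix()
def campose(name):
    s=env.get_state(); c=cams.read_camera(name)
    if 'mount' in c:
        M=np.array(c['mount']); Rt=q2R(s['orientation'])
        return c, Rt@M[:3,:3], np.array(s['tcp_pos'])+Rt@M[:3,3]
    a=np.array(c['attitude'],float)
    return c, (q2R(a) if a.size==4 else a.reshape(3,3)), np.array(c['xyz'])
def ray(c,Rc,p,uv,z):
    d=Rc@np.array([(uv[0]-c['cx'])/c['fx'],(uv[1]-c['cy'])/c['fy'],1]); return p+d*(z-p[2])/d[2]
def proj(c,Rc,p,X):
    q=Rc.T@(np.array(X)-p); return q[:2]/q[2]*[c['fx'],c['fy']]+[c['cx'],c['cy']]
def save(c,n): cv2.imwrite('pics/'+n+'.png',c['pixels'][:,:,::-1])
E
python3 - <<'E'
from h import *
s=env.get_state(); print(s['clock'],s['tcp_pos'],s['orientation'],s['finger_gap'])
np.set_printoptions(precision=4,suppress=True)
for n in ('scene','side'):
    c,Rc,p=campose(n); save(c,n+'0'); print(n,p,Rc.tolist())
    for t,z in (('scale',0),('guard_window',.05),('zero_key_top',.024),('units_key_top',.024),('cup_centre',.058),('jar_centre',.023),('tape_centre',.0095)):
        for r in spotter.landmark_of(t,n)[:3]: print(t,np.round(r['uv']),round(r['conf'],2),ray(c,Rc,p,r['uv'],z))
E
```

```text
0.0 [0.22566597 0.52830068 0.23040612] [-3.12312412e-04  2.00516670e-01  9.79689854e-01 -8.70027086e-04] 0.08540056495019296
scene [ 0.908  -0.3443  0.7544] [[0.8264861254071979, 0.4267003040481315, -0.36721592426613286], [0.5628974992685176, -0.616888370889617, 0.5500864869985481], [0.00819083796978931, -0.6613437747392704, -0.7500382135511271]]
scale [293. 186.] 0.71 [0.6116 0.2755 0.    ]
scale [224. 233.] 0.61 [0.5569 0.0732 0.    ]
guard_window [263. 171.] 0.63 [0.5505 0.2357 0.05  ]
units_key_top [264. 174.] 0.35 [0.5446 0.2494 0.024 ]
cup_centre [318. 168.] 0.83 [0.6526 0.3095 0.058 ]
cup_centre [251. 134.] 0.83 [0.4607 0.3176 0.058 ]
cup_centre [218. 151.] 0.78 [0.4313 0.2227 0.058 ]
jar_centre [273. 246.] 0.66 [0.6701 0.0892 0.023 ]
tape_centre [225. 235.] 0.87 [0.5669 0.0647 0.0095]
side [0.3785 0.8294 0.5822] [[-0.9566987975102437, -0.18468886784045055, 0.22498318367883952], [-0.29080007687378456, 0.5725650838563183, -0.766553677206501], [0.012756415352866632, -0.7987861083196303, -0.6014798641874268]]
scale [230. 237.] 0.69 [0.6057 0.262  0.    ]
units_key_top [256. 229.] 0.66 [0.5508 0.2417 0.024 ]
units_key_top [232. 181.] 0.44 [0.6649 0.0795 0.024 ]
cup_centre [292. 281.] 0.87 [0.4364 0.3916 0.058 ]
cup_centre [203. 229.] 0.74 [0.6456 0.3104 0.058 ]
cup_centre [322. 249.] 0.69 [0.398  0.2937 0.058 ]
jar_centre [233. 184.] 0.88 [0.6594 0.0902 0.023 ]
```

```bash
python3 -c "
import cv2,numpy as np
a=cv2.imread('pics/scene0.png')[90:290,150:400];b=cv2.imread('pics/side0.png')[140:340,130:380]
cv2.imwrite('pics/both.png',np.vstack([cv2.resize(np.hstack([a,b]),(800,320),interpolation=cv2.INTER_CUBIC)]))"
```

```text
(no output)
```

View pics/both.png

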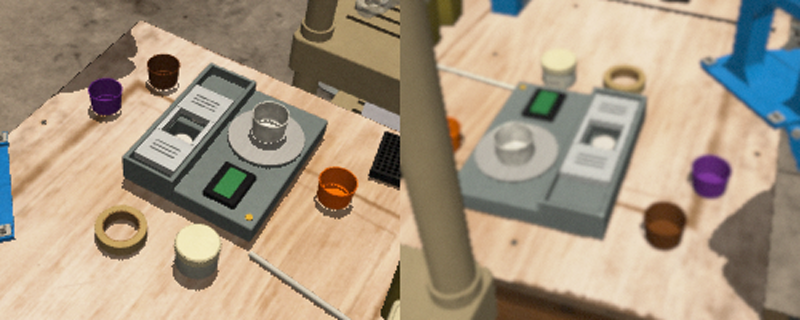

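The picture shows the scale with its lane on the robot side; the window is at about (263,171) in scene and (256,229) in side. Cup candidates: the grey one on the pan (scene 318,168), and brown (251,134), purple (218,151) and orange (~360,208). Only the grey one stands on the pan, so it is the cup. Jar and tape are on the right. Next I'll take a close look from above.

```bash
cat >> h.py <<'E'
def plan(target,yaw=None,zlen=None):
    """shift in tool units to target; turn about tool z (units) so that tool y lies along world angle yaw (mod 180)"""
    s=env.get_state(); Rt=q2R(s['orientation']); d=Rt.T@(np.array(target)-s['tcp_pos'])/.25
    print('tcp',np.round(s['tcp_pos'],4),'tool shift units',np.round(d,4),'dist',np.linalg.norm(d)*.25)
    ty=np.degrees(np.arctan2(Rt[1,1],Rt[0,1])); print('tool y at deg',ty,'tool x',Rt[:,0])
    if yaw is not None:
        t=(ty-yaw+90)%180-90; print('turn about tool z units (total)',t/180, 'deg',t)
E
python3 - <<'E'
from h import *
np.set_printoptions(precision=4,suppress=True)
c,Rc,p=campose('wrist'); print(np.array(c['mount']),c['fx'])
plan([.53,.25,.25])
c,Rc,p=campose('scene')
for t in ('scale','cup_centre'):
  for m in spotter.cut_out(t,'scene')[:1]:
    r=m['region'].astype(np.uint8); k,_=cv2.findContours(r,0,2); k=max(k,key=cv2.contourArea)
    print(t,m['uv'],[ray(c,Rc,p,q[0],.045)[:2].round(3).tolist() for q in cv2.approxPolyDP(k,5,True)])
E
```

```text
[[ 0.0001 -0.947  -0.3211  0.0825]
 [ 1.      0.0002 -0.0004 -0.0001]
 [ 0.0004 -0.3211  0.947  -0.1412]
 [ 0.      0.      0.      1.    ]] 296.7796263810953
tcp [0.226  0.5288 0.2314] tool shift units [-1.5566 -0.5477 -0.0746] dist 0.4129490037624753
tool y at deg 66.86571919785251 tool x [-0.9196  0.3929 -0.    ]
scale [290.8, 185.4] [[0.503, 0.39], [0.508, 0.148], [0.531, 0.122], [0.725, 0.127], [0.712, 0.378]]
cup_centre [252.2, 133.5] [[0.421, 0.357], [0.45, 0.298], [0.482, 0.302], [0.463, 0.362]]
```

{"method": "jog_arm", "body": {"increments": [[[0,0,0,0,0,-0.0456,255],[0,0,0,0,0,-0.0456,255],[0,0,0,0,0,-0.0456,255],[-0.099,-0.0956,-0.006,0,0,0,255],[-0.099,-0.0956,-0.006,0,0,0,255],[-0.099,-0.0956,-0.006,0,0,0,255],[-0.099,-0.0956,-0.006,0,0,0,255],[-0.099,-0.0956,-0.006,0,0,0,255],[-0.099,-0.0956,-0.006,0,0,0,255],[-0.099,-0.0956,-0.006,0,0,0,255],[-0.099,-0.0956,-0.006,0,0,0,255],[-0.099,-0.0956,-0.006,0,0,0,255],[-0.099,-0.0956,-0.006,0,0,0,255],[-0.099,-0.0956,-0.006,0,0,0,255],[-0.099,-0.0956,-0.006,0,0,0,255],[0,0,0,0,0,0,255],[0,0,0,0,0,0,255]]]}}

```text
clock: 2.7
tcp_pos: [0.5306, 0.2492, 0.249]
orientation: [-0.0, -0.012, 1.0, 0.0]
wrist_force: [0.3, -0.4, -0.0]
finger_gap: -0.0002
grip_force: 0.0
```

Run:
```python
from h import *
np.set_printoptions(precision=4,suppress=True)
c,Rc,p=campose('wrist'); save(c,'w1')
for t,z in (('scale',0),('guard_window',.05),('zero_key_top',.024),('units_key_top',.024),('cup_centre',.058)):
    for r in spotter.landmark_of(t,'wrist')[:2]: print(t,np.round(r['uv']),round(r['conf'],2),ray(c,Rc,p,r['uv'],z))
s=env.get_state();print(s['clock'],s['tcp_pos'],s['wrist_force'],s['finger_gap'])
```

```text
scale [271. 210.] 0.76 [0.6105 0.271  0.    ]
scale [307. 256.] 0.46 [0.6831 0.3277 0.    ]
units_key_top [247. 172.] 0.65 [0.548  0.2372 0.024 ]
cup_centre [264.  39.] 0.92 [0.3999 0.253  0.058 ]
cup_centre [348.  82.] 0.65 [0.4382 0.343  0.058 ]
3.0 [0.5296 0.2507 0.2495] [ 0.5671 -0.3923 -0.0409] -6.67443656069945e-06
```

View pics/w1.png

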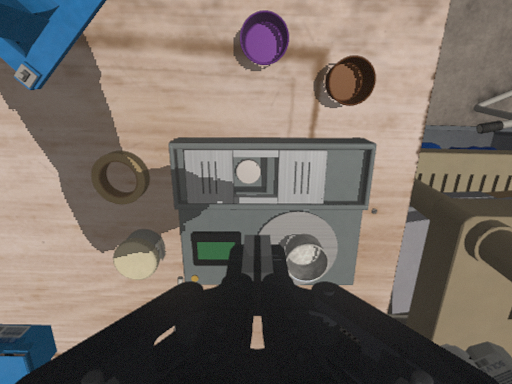

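The view is from above, with the top of the image towards the robot. The guard window spans columns 233–279 and rows 150–204, with the units key at (248,172). The guard is fully right and the front rail's corners are at (172,139) and (373,139).

Run:
```python
from h import *
np.set_printoptions(precision=4,suppress=True)
c,Rc,p=campose('wrist')
g=lambda u,v,z=.05: ray(c,Rc,p,(u,v),z)
for n,q in dict(fr=(172,139),fl=(373,139),wr=(233,177),wl=(279,177),wf=(256,150),wb=(256,204)).items(): print(n,g(*q))
a,b=g(172,139),g(373,139); d=b-a; yaw=np.arctan2(-d[0],d[1]); print('yaw',np.degrees(yaw),np.linalg.norm(d))
u=g(247.5,172,.024)
ex=np.array([np.cos(yaw),np.sin(yaw),0]);ey=np.array([-ex[1],ex[0],0])
o=u-(-.062*ex-.029*ey);o[2]=0; print('origin via key',o,'via corners',(a+b)/2+.103*ex)
for n,z in (('zero',.029),('units',-.029)): print(n,o-.062*ex+z*ey)
im=cv2.resize(c['pixels'][120:220,150:390],(792,330),interpolation=cv2.INTER_CUBIC)
cv2.imwrite('pics/w2.png',im[:,:,::-1])
```

```text
fr [0.5038 0.1523 0.05  ]
fl [0.4974 0.3825 0.05  ]
wr [0.5471 0.2223 0.05  ]
wl [0.5456 0.2772 0.05  ]
wf [0.5138 0.2489 0.05  ]
wb [0.581  0.2507 0.05  ]
yaw 1.5923903213800776 0.2302863054911912
origin via key [0.6088 0.2695 0.    ] via corners [0.6035 0.2703 0.05  ]
zero [0.546  0.2968 0.    ]
units [0.5476 0.2388 0.    ]
```

View pics/w2.png

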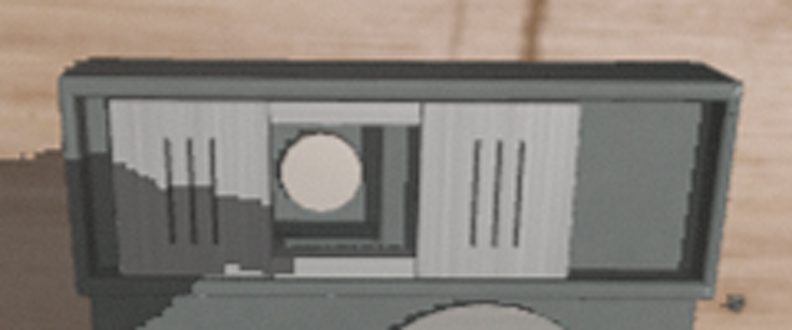

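{"method": "jog_arm", "body": {"increments": [[[-0.07,-0.011,0,0,0,0,255],[0,0,0.12,0,0,0,255],[0,0,0.12,0,0,0,255],[0,0,0.12,0,0,0,255],[0,0,0.12,0,0,0,255],[0,0,0.12,0,0,0,255],[0,0,0.12,0,0,0,255],[0,0,0.034,0,0,0,255],[0,0,0.034,0,0,0,255],[0,0,0.034,0,0,0,255],[0,0,0,0,0,0,255],[0,0,0,0,0,0,255]]]}}

```text
clock: 4.25
tcp_pos: [0.5485, 0.2477, 0.0447]
orientation: [0.001, -0.013, 1.0, 0.0]
wrist_force: [-0.1, 1.3, 0.3]
finger_gap: 0.0
grip_force: 0.0
```

Run:
```python
from h import *
c,Rc,p=campose('wrist'); save(c,'w3')
plan([.546,.2968,.044],91.6)
c,Rc,p=campose('side'); 
cv2.imwrite('pics/s3.png',cv2.resize(np.hstack([cv2.resize(c['pixels'][160:310,160:360],(512,384)),cv2.imread('pics/w3.png')[:,:,::-1]]),(800,300))[:,:,::-1])
```

```text
tcp [0.5486 0.2477 0.0449] tool shift units [0.0054 0.1964 0.0035] dist 0.049128637007729445
tool y at deg 91.48874446356808 tool x [-0.999661   -0.02597962 -0.00171841]
turn about tool z units (total) -0.0006180863135106228 deg -0.1112555364319121
```

View pics/s3.png

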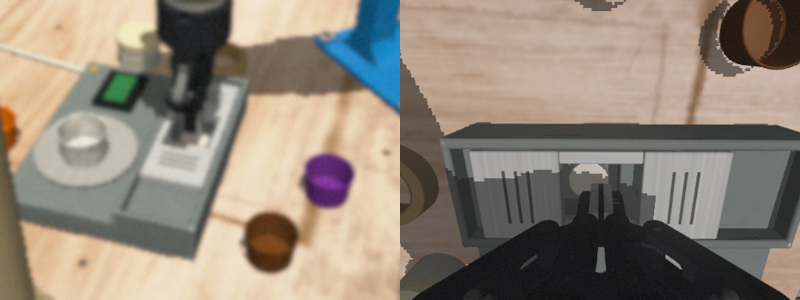

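The fingertip is inside the window and clear of its walls in both views. Now I'll push left.

{"method": "jog_arm", "body": {"increments": [[[0,0.022,0.008,0,0,0,255],[0,0.022,0,0,0,0,255],[0,0.022,0,0,0,0,255],[0,0.022,0,0,0,0,255],[0,0.022,0,0,0,0,255],[0,0.022,0,0,0,0,255],[0,0.022,0,0,0,0,255],[0,0.022,0,0,0,0,255],[0,0.022,0,0,0,0,255],[0,0.022,0,0,0,0,255],[0,0,0,0,0,0,255]]]}}

```text
clock: 5.45
tcp_pos: [0.5463, 0.3035, 0.0418]
orientation: [0.0, -0.013, 1.0, 0.0]
wrist_force: [0.3, 0.0, 0.2]
finger_gap: -0.0001
grip_force: 0.0
```

{"method": "jog_arm", "body": {"increments": [[[0,0.01,0,0,0,0,255],[0,0.01,0,0,0,0,255],[0,0.01,0,0,0,0,255]]]}}

```text
clock: 5.75
tcp_pos: [0.5461, 0.3099, 0.0417]
orientation: [-0.0, -0.013, 1.0, -0.0]
wrist_force: [-0.2, -1.8, -0.4]
finger_gap: -0.0002
grip_force: 0.8
```

Run:
```python
from h import *
c,Rc,p=campose('wrist'); print(env.get_state()['tcp_pos'])
cv2.imwrite('pics/w4.png',c['pixels'][140:330,:,::-1])
```

```text
[0.54604819 0.31032747 0.04171631]
```

View pics/w4.png

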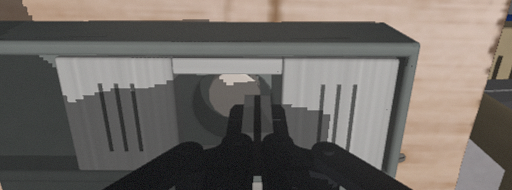

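The window now lies over the round well, with a gap of about 4 mm to the left rail. I'll push on to the stop.

{"method": "jog_arm", "body": {"increments": [[[0,0.01,0,0,0,0,255],[0,0.01,0,0,0,0,255],[0,0,0,0,0,0,255]]]}}

```text
clock: 6.1
tcp_pos: [0.546, 0.3117, 0.0416]
orientation: [-0.0, -0.012, 1.0, -0.003]
wrist_force: [0.3, -12.4, 3.2]
finger_gap: 0.0002
grip_force: 6.1
```

The stop shows as a 12 N rise in force. Next I'll back off to the key's centre.

{"method": "jog_arm", "body": {"increments": [[[0,-0.025,0,0,0,0,255],[0,-0.025,0,0,0,0,255],[0,-0.025,0,0,0,0,255],[0,0,0,0,0,0,255],[0,0,0,0,0,0,255]]]}}

```text
clock: 6.6
tcp_pos: [0.5466, 0.2963, 0.0419]
orientation: [0.0, -0.013, 1.0, 0.0]
wrist_force: [-0.8, 0.6, -0.2]
finger_gap: -0.0004
grip_force: 0.0
```

Run:
```python
from h import *
c,Rc,p=campose('wrist'); plan([.546,.2968,.024])
for r in spotter.landmark_of('zero_key_top','wrist')[:2]: print(r,ray(c,Rc,p,r['uv'],.024))
cv2.imwrite('pics/w5.png',cv2.resize(c['pixels'][180:300,150:350],(800,480))[:,:,::-1])
```

```text
tcp [0.5466 0.2965 0.0419] tool shift units [0.0025 0.0014 0.0716] dist 0.01790732258377808
tool y at deg 91.48829016487466 tool x [-9.99662641e-01 -2.59725452e-02 -1.76332096e-04]
{'uv': [260.0, 232.3], 'conf': 0.8} [0.54462828 0.29787176 0.024     ]
```

View pics/w5.png

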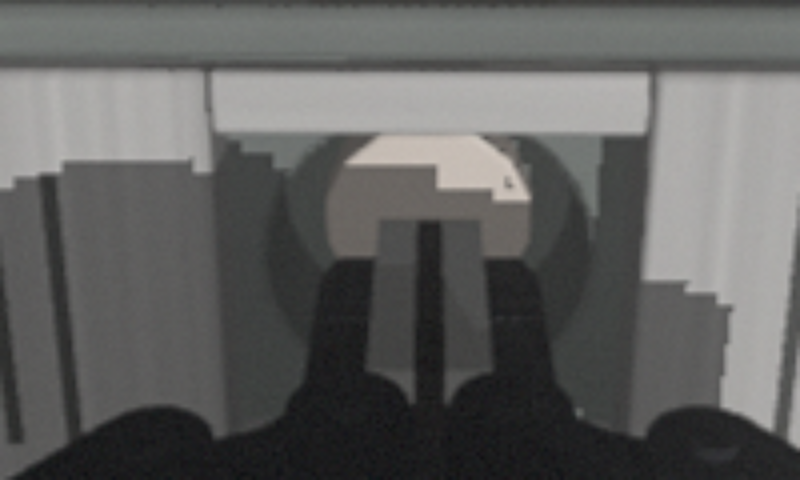

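The tip sits centred over the white key in the round well, at about (430,200) in the crop. Pressing now.

{"method": "jog_arm", "body": {"increments": [[[0.003,0,0.018,0,0,0,255],[0,0,0.018,0,0,0,255],[0,0,0.018,0,0,0,255],[0,0,0.018,0,0,0,255],[0,0,0.01,0,0,0,255],[0,0,0.01,0,0,0,255],[0,0,0.01,0,0,0,255],[0,0,0,0,0,0,255],[0,0,0,0,0,0,255]]]}}

```text
clock: 7.6
tcp_pos: [0.5457, 0.2963, 0.0179]
orientation: [0.0, -0.013, 1.0, 0.0]
wrist_force: [-5.2, -0.7, 11.7]
finger_gap: -0.0001
grip_force: 5.9
```

{"method": "jog_arm", "body": {"increments": [[[0,0,0,0,0,0,255],[0,0,0,0,0,0,255],[0,0,0,0,0,0,255],[0,0,0,0,0,0,255],[0,0,0,0,0,0,255],[0,0,0,0,0,0,255],[0,0,0,0,0,0,255],[0,0,0,0,0,0,255],[0,0,0,0,0,0,255],[0,0,0,0,0,0,255],[0,0,0,0,0,0,255],[0,0,0,0,0,0,255],[0,0,-0.02,0,0,0,255],[0,0,-0.03,0,0,0,255],[0,0,-0.03,0,0,0,255],[0,0,-0.024,0,0,0,255],[0,0,0,0,0,0,255],[0,0,0,0,0,0,255]]]}}

```text
clock: 9.4
tcp_pos: [0.546, 0.2962, 0.0424]
orientation: [0.0, -0.013, 1.0, 0.0]
wrist_force: [-0.0, -0.6, -0.3]
finger_gap: -0.0001
grip_force: 0.0
```

{"method": "jog_arm", "body": {"increments": [[[0,-0.0245,0,0,0,0,255],[0,-0.0245,0,0,0,0,255],[0,-0.0245,0,0,0,0,255],[0,-0.0245,0,0,0,0,255],[0,-0.0245,0,0,0,0,255],[0,-0.0245,0,0,0,0,255],[0,-0.0245,0,0,0,0,255],[0,-0.0245,0,0,0,0,255],[0,-0.0245,0,0,0,0,255],[0,-0.0245,0,0,0,0,255],[0,-0.0245,0,0,0,0,255],[0,-0.008,0,0,0,0,255],[0,-0.008,0,0,0,0,255],[0,0,0,0,0,0,255]]]}}

```text
clock: 10.8
tcp_pos: [0.5479, 0.2245, 0.0424]
orientation: [0.0, -0.013, 1.0, -0.0]
wrist_force: [0.1, 0.7, 0.4]
finger_gap: 0.0
grip_force: 0.1
```

{"method": "jog_arm", "body": {"increments": [[[0,-0.01,0,0,0,0,255],[0,-0.01,0,0,0,0,255],[0,0,0,0,0,0,255]]]}}

```text
clock: 11.1
tcp_pos: [0.548, 0.2225, 0.0425]
orientation: [0.0, -0.014, 1.0, 0.003]
wrist_force: [-0.7, 10.2, -0.6]
finger_gap: 0.0
grip_force: 4.3
```

The right stop is reached. The 89 mm of tip travel between stops equals 58 + 54 − 23 mm of tip. I'll back off and lift clear.

{"method": "jog_arm", "body": {"increments": [[[0,0.03,0,0,0,0,255],[0,0.03,0,0,0,0,255],[0,0,0,0,0,0,255],[0,0,-0.06,0,0,0,255],[0,0,-0.12,0,0,0,255],[0,0,-0.12,0,0,0,255],[0,0,-0.12,0,0,0,255],[0,0,-0.12,0,0,0,255],[0,0,-0.12,0,0,0,255],[0,0,-0.12,0,0,0,255],[0,0,0,0,0,0,255],[0,0,0,0,0,0,255]]]}}

```text
clock: 12.3
tcp_pos: [0.548, 0.2347, 0.2379]
orientation: [0.001, -0.013, 1.0, 0.0]
wrist_force: [-0.4, 0.7, -0.5]
finger_gap: -0.0002
grip_force: 0.0
```

Run:
```python
from h import *
c,Rc,p=campose('wrist'); save(c,'w6')
s=env.get_state();print(s['clock'],s['tcp_pos'],s['wrist_force'])
```

```text
12.35 [0.54728826 0.23455899 0.23669128] [-0.55735293  0.60891199 -0.58605204]
```

View pics/w6.png

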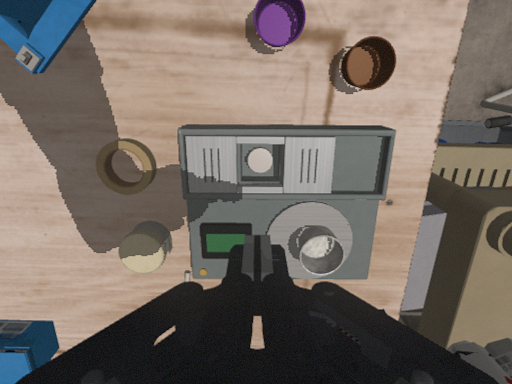

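The guard is at the right with its window (237–285, row 160) centred on the square well. The units key (260,160) is up, and cup, jar and tape are in place, so I'll hand in.

```bash
python3 -c "
from workcell import ticket
print(ticket.hand_in())"
```

```text
the job is handed in; nothing more can be done
None
```

The job is handed in, though `hand_in()` returned no verdict: the guard was pushed to its left stop, the zero key held right down for over a second and let up, and the guard pushed back to its right stop; the last picture shows the units key up and the cup, jar and tape in place.

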